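# Load beacon lens modules on the test bar and lock it

## Robot

A 7-joint arm with a two-finger parallel gripper is mounted at the origin on the work surface. World frame = base frame: x ahead of the robot, y to its left, z up, the work surface at z = 0. Lengths are in m, angles in degrees, forces in N, time in s.
With the tool pointing down it reaches from about 0.425 to 0.875 m from the base axis. Payload 4.7 kg.
Tool frame: the origin (TCP) lies at the very end of the fingers, on their centre line; the grasp point (between the pads) lies 19 mm behind it; z points along the fingers, y is the line along which they close (so a half turn about z gives the same grasp; the last joint's range is limited). The gripper opens to 87 mm and grips with 3 to 60 N. Pads are 19 mm wide; open, the fingers measure 117 mm over their backs; the gripper's body (75 mm by 190 mm) begins 51 mm behind the grasp point.
Start: joints at [-64.28, 18.392, -4.016, 83.108, 1.295, 78.541, -3.26], TCP at [0.274, 0.59, 0.223] pointing down, gripper open.
Joint ranges: [-163.93, 163.93], [-17.29, 119.83], [-79.2, 71.16], [3.27, 140.29], [-89.18, 269.18], [5.43, 117.66], [-154.24, 154.24]. Speed limits (degrees/s): [147.25, 147.25, 180, 180, 180, 180, 180].

## Interface

Orientations are given as [roll, pitch, yaw] about the fixed x, y, z axes, in that order (R = Rz(yaw) Ry(pitch) Rx(roll)).
In Python, from cell import get_obs, read_camera, sign_off, silhouettes gives the robot as it stands.
- The arm moves only by the tool play_rows, never from a script. Its argument "steps" is a list that holds one entry, the list of rows, each a list of 7 numbers: the shift along the tool's x, y, z in m, then the turn, a rotation vector about the tool's x, y, z in rad, then the finger opening in m, from 0 to 0.087. A call has 1 to 12 rows; each row shifts and turns the commanded pose from where the row before left it, along the tool's axes as they then stand; what a row does not reach is not made up. A row lasts 1/10 s, in which the tool goes at most 50 mm and 8.59 degrees, less where a joint would pass 70% of its speed; a pose out of reach is approached as far as the arm can. A call is refused whole if a number of a shift passes 0.05 or a number of a turn 0.15, either way. A call with a gripper value outside its range is refused whole. The fingers move at their own pace and stop on an object; "force" is the grip in N (left out, the last holds). Time passes only in rows, so rows that do not move let the fingers close. It gives the time, the measured TCP pose, the force, the opening and the grip force at its end, in the units of the state.
- get_obs(): the state, without advancing time (a new reading comes with each control period).
- read_camera(name): name is "side" or "top"; returns a dict with "frame" (400x640x3 uint8, red, green, blue), "intrinsics" (3x3 intrinsics, pixels), "view" (4x4, takes a point from world to camera coordinates). Camera axes: x right, y up, looking along -z (the intrinsics and any distortion apply to the point x, -y, -z); pixel columns grow to the right and rows downward; lengths in m; the calibration is good to about 2 mm. A picture is of the moment at which its call begins. There is no depth.
- sign_off(): hands the job in; it is judged then, once.
Trained networks look in the newest picture that a camera, given by its name, has taken for a name from the list of things; names that differ only in an ending like _2 or _b are one class to them, and where a whole thing is asked for, a point or a joint stands for the part that bears it (a point fixed in the world has none). Each returns a list of dicts, best first, with "p" (0 to 1); they miss things now and then, are a little off and sometimes report something else, mostly with a low value. They report only what shows in the picture. A call takes as long as a camera call. They do not tell look-alikes from the thing itself.
- silhouettes(camera, name): "pixels" (400x640 bool, what is visible of it) and "extent" ([left, top, right, bottom] in pixels, round what is visible of it).
The state is a dict: "time_s": time; "qpos": joint angles; "joint_velocities": joint speeds; "effort": joint torques, N m; "tool_pos": TCP position; "tool_rot": TCP orientation; "force": force on the tool from outside, world axes, zero at the start; "wrist_torque": the same for the moment, N m; "grip_width": finger opening in m; "grasp_force": force on a finger pad.
Only numpy, scipy, OpenCV 4.12 (cv2) and the standard library are available. Lean on these libraries where they do the work, as an engineer would, in place of code of your own. Each camera call takes 0.05 s, during which the arm holds its last target. There are 200 camera calls.

## Task

Take the black end cap off the test bar and thread all the lens modules on the desk onto it, the longest against the shoulder and each next one shorter, pushed up so that they touch; then slide the end cap back on up against the last one, and only then turn the lock collar by its lug to its stop at the white mark. The modules and the cap are brittle: hold them with no more than about 40 N of grip and slide them along without forcing (under 40 N on the stand). Leave the mouse, mug and note block where they are.

Things in the scene. Friction and masses are not known exactly. Their poses are not given: they have to be found in the camera images.
- stand: test bar stand of aluminium, fixed to the desk: base plate 150 x 110 mm, 14 mm thick; upright 56 mm wide (x), 24 mm thick (y), its top 132 mm above the desk; origin at desk level under the upright's centre. A white mark on the upright's -x side, 20 degrees below level, shows the locked place of the lug.
- shoulder (a point): point on the axis of the stand's level round steel bar (16 mm diameter, axis 120 mm above the desk) at the face of the fixed shoulder disc (52 mm diameter, 8 mm thick) that the stack rests against. The bar runs from here along this frame's -y for 266 mm, the last 8 mm a cone, and its end there is free. x is level, square to the bar, the lug on the -x side; z is up.
- collar (a joint): captive dark steel lock collar, 60 mm diameter, 22 mm wide, turning about the bar's axis 20 mm behind the shoulder face (its middle; +y). At 0 rad its lug leans 55 degrees from straight up to the shoulder's -x; it grows as the lug goes over and down on that side to the stop at 0.96 rad, at the white mark: locked. Starts at 0 to 0.26, stays where left; turns at 0.12 N m.
- lug (a point): the bright steel lug of the lock collar: 8 mm thick, 16 mm wide along the bar, its end 66 mm from the bar's axis; this point is in its middle, 56 mm from the bar's axis.
- cap_mid (a point): end cap: a plain black octagonal sleeve without rims, 52 mm across flats, 36 mm long, bored right through (30 mm), 0.1 kg. Point at its centre; its y is the bore's axis, its z is square to a pair of flats. It hangs on the bar at the start, so its centre is 7 mm below the bar's axis.
- module_a_mid (a point): lens module, 68 mm long (the longest of the four sizes): a milky white square tube with a grey rim at each end, 56 x 56 mm, with a 30 mm square hole right through, 0.09 to 0.25 kg, either way round. It lies on a flat, hole level. Point at its centre, 28 mm above the desk; its y is the hole's axis, its x and z are square to its sides. May be absent.
- module_b_mid (a point): lens module, 56 mm long (the second longest of the four sizes): a milky white square tube with a grey rim at each end, 56 x 56 mm, with a 30 mm square hole right through, 0.09 to 0.25 kg, either way round. It lies on a flat, hole level. Point at its centre, 28 mm above the desk; its y is the hole's axis, its x and z are square to its sides. May be absent.
- module_c_mid (a point): lens module, 46 mm long (the third longest of the four sizes): a milky white square tube with a grey rim at each end, 56 x 56 mm, with a 30 mm square hole right through, 0.09 to 0.25 kg, either way round. It lies on a flat, hole level. Point at its centre, 28 mm above the desk; its y is the hole's axis, its x and z are square to its sides. May be absent.
- module_d_mid (a point): lens module, 36 mm long (the shortest of the four sizes): a milky white square tube with a grey rim at each end, 56 x 56 mm, with a 30 mm square hole right through, 0.09 to 0.25 kg, either way round. It lies on a flat, hole level. Point at its centre, 28 mm above the desk; its y is the hole's axis, its x and z are square to its sides. May be absent.
- mouse: computer mouse, bystander, 105 x 60 x 35 mm; origin under its centre
- mug: white mug, bystander, 80 mm wide, 92 mm tall; origin under its centre
- notes: block of note paper, bystander, 76 x 76 x 18 mm; origin under its centre
There are look-alikes about, which are no part of the job. Leave any pink or purple look-alike of the part that bears cap_mid alone. What is shaped like the part that bears module_d_mid but purple is not meant.

How it is judged (in metres and radians):
On the way, in this order (a step that is already met when the one before it is completed fails the run):
1. all modules present are on the bar, longest against the shoulder and each touching the next, with the end cap up against the last, the collar still unlocked (x of module_a_mid in the frame of shoulder between -0.012 and 0.012 m and z of module_a_mid in the frame of shoulder between -0.012 and 0.012 m and angle between the y axis of each of module_a_mid, module_b_mid, module_c_mid, module_d_mid, cap_mid and the y axis of shoulder, either way round below 0.15 rad and y of each of module_a_mid, module_b_mid, module_c_mid, module_d_mid in the frame of shoulder below 0 m and y of module_a_mid in the frame of shoulder above -0.039 m and x of module_b_mid in the frame of shoulder between -0.012 and 0.012 m and z of module_b_mid in the frame of shoulder between -0.012 and 0.012 m and (y of module_b_mid in the frame of shoulder above -0.033 m or distance between module_a_mid and module_b_mid below 0.067 m) and x of module_c_mid in the frame of shoulder between -0.012 and 0.012 m and z of module_c_mid in the frame of shoulder between -0.012 and 0.012 m and (y of module_c_mid in the frame of shoulder above -0.028 m or distance between module_a_mid and module_c_mid below 0.062 m or distance between module_b_mid and module_c_mid below 0.056 m) and x of module_d_mid in the frame of shoulder between -0.012 and 0.012 m and z of module_d_mid in the frame of shoulder between -0.012 and 0.012 m and (y of module_d_mid in the frame of shoulder above -0.023 m or distance between module_a_mid and module_d_mid below 0.057 m or distance between module_b_mid and module_d_mid below 0.051 m or distance between module_c_mid and module_d_mid below 0.046 m) and x of cap_mid in the frame of shoulder between -0.012 and 0.012 m and z of cap_mid in the frame of shoulder between -0.012 and 0.012 m and (distance between module_a_mid and cap_mid below 0.057 m or distance between module_b_mid and cap_mid below 0.051 m or distance between module_c_mid and cap_mid below 0.046 m or distance between module_d_mid and cap_mid below 0.041 m) and value of joint collar below 0.6 rad), for 0.2 s.
2. the lock collar is turned to its locked mark (value of joint collar above 0.87 rad), for 0.2 s.
At the end, for the whole second after the job is handed in: Every module present is on the bar, in order of length with the longest against the shoulder, no gap over 5 mm, the end cap up against the last one (gap under 5 mm), all at rest, and the lock collar within 5 degrees of its stop (joint above 0.87 rad) (x of module_a_mid in the frame of shoulder between -0.012 and 0.012 m and z of module_a_mid in the frame of shoulder between -0.012 and 0.012 m and angle between the y axis of each of module_a_mid, module_b_mid, module_c_mid, module_d_mid, cap_mid and the y axis of shoulder, either way round below 0.15 rad and y of each of module_a_mid, module_b_mid, module_c_mid, module_d_mid in the frame of shoulder below 0 m and y of module_a_mid in the frame of shoulder above -0.039 m and x of module_b_mid in the frame of shoulder between -0.012 and 0.012 m and z of module_b_mid in the frame of shoulder between -0.012 and 0.012 m and (y of module_b_mid in the frame of shoulder above -0.033 m or distance between module_a_mid and module_b_mid below 0.067 m) and x of module_c_mid in the frame of shoulder between -0.012 and 0.012 m and z of module_c_mid in the frame of shoulder between -0.012 and 0.012 m and (y of module_c_mid in the frame of shoulder above -0.028 m or distance between module_a_mid and module_c_mid below 0.062 m or distance between module_b_mid and module_c_mid below 0.056 m) and x of module_d_mid in the frame of shoulder between -0.012 and 0.012 m and z of module_d_mid in the frame of shoulder between -0.012 and 0.012 m and (y of module_d_mid in the frame of shoulder above -0.023 m or distance between module_a_mid and module_d_mid below 0.057 m or distance between module_b_mid and module_d_mid below 0.051 m or distance between module_c_mid and module_d_mid below 0.046 m) and x of cap_mid in the frame of shoulder between -0.012 and 0.012 m and z of cap_mid in the frame of shoulder between -0.012 and 0.012 m and (distance between module_a_mid and cap_mid below 0.057 m or distance between module_b_mid and cap_mid below 0.051 m or distance between module_c_mid and cap_mid below 0.046 m or distance between module_d_mid and cap_mid below 0.041 m) and linear speed of each of module_a, module_b, module_c, module_d, cap below 0.02 m/s and value of joint collar above 0.87 rad); the robot touches nothing.
It fails at once if a module or the cap is squeezed or struck by the fingers with more than 90 N in all (both fingers together) (contact force between the fingers and module_a above 90 N or contact force between the fingers and module_b above 90 N or contact force between the fingers and module_c above 90 N or contact force between the fingers and module_d above 90 N or contact force between the fingers and cap above 90 N).
It fails at once if the stand, its bar or its collar is pushed with more than 40 N (contact force between stand and anything else above 40 N).
It fails at once if a bystander is moved more than 30 mm (distance of any of mouse, mug, notes from where it was at the start of the episode above 0.03 m).
Of module_a, module_b, module_c, module_d only 2 to 4 are there at a start; the rules pass over those that are not, and their reading is None.
At some moment in a run one of module_a, module_b may be knocked a few centimetres aside while the robot is not near it.
It also fails if it takes over 210 s, if anything falls off the work surface, if the arm or the gripper's body presses on something with over 40 N, if the wrist force passes 120 N, or if a joint passes its speed limit or range.

## Working session

There is one attempt and no reset: what is moved stays moved. The work goes in short steps, Python scripts to look and compute and a tool call to move; the robot and the scene stay as the last step left them, time stands still between calls to the robot, and variables do not carry over. Pictures are saved under pics/ and viewed, at most 14 in all, crops included, and the job is handed in when it is done.

Besides the shell and the picture viewer there is one more tool, called after "Call:" as name([rows], argument=value, ...), one row to a line, values as JSON. play_rows: Moves the arm, as the interface text tells. Its arguments: {"type":"object","properties":{"steps":{"type":"array","items":{"type":"array","items":{"type":"array","items":{"type":"number"}}}},"force":{"type":"number"}},"required":["steps"]}

```bash
ls; mkdir -p pics; python3 - <<'E'
from cell import *
import cv2,numpy as np
o=get_obs(); print({k:np.round(v,3).tolist() for k,v in o.items()})
ims=[]
for n in("top","side"):
    c=read_camera(n); cv2.imwrite(f"pics/{n}0.png",c["frame"][:,:,::-1]); print(n,np.round(c["intrinsics"],2).tolist(),np.round(c["view"],4).tolist(),[k for k in c])
    for m in("stand","module_a_mid","module_b_mid","module_c_mid","module_d_mid","cap_mid","collar","lug","mouse","mug","notes"):
        print(m,[(round(float(d["p"]),2),np.round(d["extent"]).tolist(),int(d["pixels"].sum())) for d in silhouettes(n,m)])
E
```

```text
pics
{'time_s': 0.0, 'qpos': [-64.28, 18.44, -4.014, 83.173, 1.296, 78.54, -3.262], 'joint_velocities': [-0.047, 0.005, -0.047, -0.07, 0.007, -0.18, -0.002], 'effort': [-0.0, -49.129, -0.404, -31.254, -0.064, 0.044, 0.0], 'tool_pos': [0.274, 0.589, 0.221], 'tool_rot': [-179.892, 0.007, 155.087], 'force': [-0.476, 0.038, 0.149], 'wrist_torque': [0.023, 0.01, 0.037], 'grasp_force': 0.0, 'grip_width': 0.087}
top [[363.64, 0.0, 317.54], [0.0, 363.64, 194.09], [0.0, 0.0, 1.0]] [[0.0206, -0.9998, -0.0022, -0.0504], [0.9961, 0.0203, 0.0862, -0.5045], [-0.0862, -0.004, 0.9963, -0.9483], [0.0, 0.0, 0.0, 1.0]] ['frame', 'intrinsics', 'view']
stand [(0.79, [165.0, 131.0, 298.0, 185.0], 2726), (0.3, [413.0, 144.0, 448.0, 177.0], 830)]
module_a_mid [(0.79, [238.0, 214.0, 270.0, 237.0], 606)]
module_b_mid []
module_c_mid [(0.67, [349.0, 213.0, 369.0, 241.0], 444)]
module_d_mid [(0.94, [396.0, 217.0, 416.0, 241.0], 408), (0.93, [430.0, 244.0, 459.0, 272.0], 499)]
cap_mid [(0.78, [242.0, 139.0, 262.0, 160.0], 390), (0.71, [267.0, 118.0, 290.0, 143.0], 339), (0.66, [269.0, 172.0, 292.0, 197.0], 298)]
[... 614 characters left out ...]
 214.0], 603)]
module_b_mid [(0.44, [292.0, 131.0, 318.0, 144.0], 108)]
module_c_mid [(0.96, [286.0, 241.0, 310.0, 279.0], 816)]
module_d_mid [(0.71, [297.0, 280.0, 329.0, 319.0], 896), (0.63, [278.0, 325.0, 310.0, 370.0], 1210), (0.55, [294.0, 132.0, 311.0, 144.0], 57)]
cap_mid [(0.69, [316.0, 153.0, 339.0, 173.0], 296), (0.63, [302.0, 195.0, 322.0, 213.0], 310), (0.6, [351.0, 182.0, 367.0, 203.0], 216)]
collar [(0.58, [294.0, 130.0, 318.0, 141.0], 132)]
lug [(0.49, [285.0, 242.0, 312.0, 278.0], 827)]
mouse [(0.89, [361.0, 350.0, 422.0, 399.0], 2001)]
mug [(0.97, [229.0, 145.0, 265.0, 178.0], 785)]
notes [(0.64, [388.0, 283.0, 434.0, 326.0], 1271), (0.41, [291.0, 130.0, 320.0, 142.0], 149)]
```

```bash
python3 - <<'E'
import cv2
a=cv2.imread("pics/top0.png");b=cv2.imread("pics/side0.png")
cv2.imwrite("pics/t1.png",cv2.resize(a[105:285,125:505],None,fx=2.1,fy=2.1,interpolation=2))
cv2.imwrite("pics/s1.png",cv2.resize(b[110:400,200:460],None,fx=2,fy=2,interpolation=2))
E
```

```text
(no output)
```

View pics/t1.png

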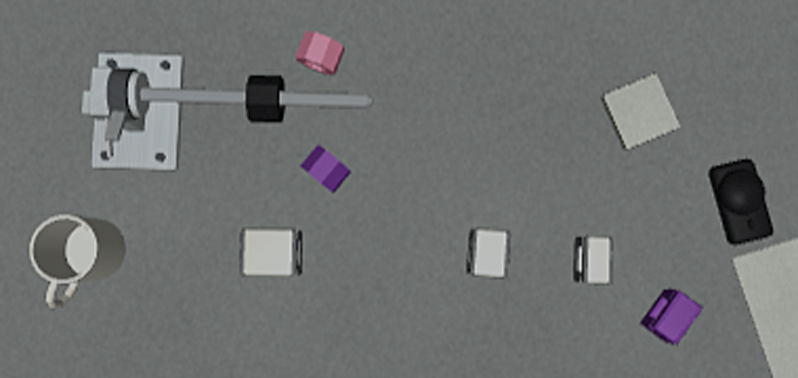

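View pics/s1.png

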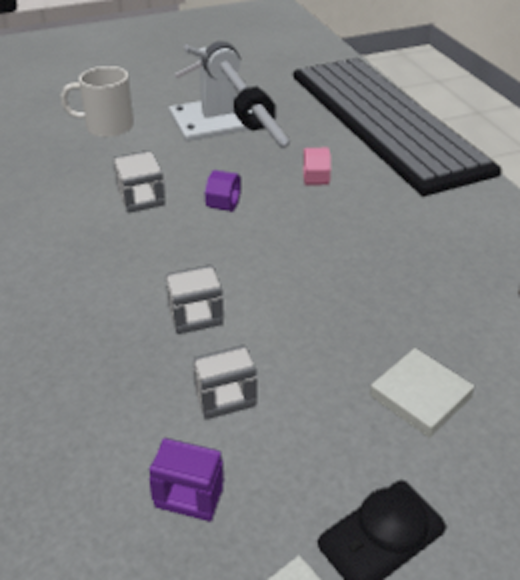

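The top view shows three white modules at (253,226), (359,227) and (406,229), with the cap on the bar at (252,150). The bar tip is at about (301,153). Purple and pink look-alikes are at (279,184), (277,130) and (444,257). Next I fit their poses.

```bash
cat > h.py <<'E'
import numpy as np, cv2
from scipy.optimize import minimize
from cell import *
def proj(c,P):
    P=np.atleast_2d(P); q=(c["view"]@np.c_[P,np.ones(len(P))].T)[:3]
    u=c["intrinsics"]@np.array([q[0],-q[1],-q[2]]); return (u[:2]/u[2]).T
def unproj(c,uv,z):
    uv=np.atleast_2d(uv); d=np.linalg.inv(c["intrinsics"])@np.c_[uv,np.ones(len(uv))].T
    R=c["view"][:3,:3]; C=-R.T@c["view"][:3,3]; d=R.T@np.array([d[0],-d[1],-d[2]])
    return (C[:,None]+d*(z-C[2])/d[2]).T
def box(x,y,yaw,L,z=.028,w=.056):
    s=np.array([[i,j,k] for i in(-1,1) for j in(-1,1) for k in(-1,1)])*[w/2,L/2,w/2]
    c,n=np.cos(yaw),np.sin(yaw); return s@np.array([[c,-n,0],[n,c,0],[0,0,1]]).T+[x,y,z]
def hull(c,P,S=4):
    h=cv2.convexHull(((proj(c,P)+.5)*S*16).astype(np.int32)); m=np.zeros((400*S,640*S),np.uint8)
    cv2.fillConvexPoly(m,h,1,cv2.LINE_8,4); return cv2.resize(m.astype(np.float32),(640,400),interpolation=cv2.INTER_AREA)
def fit(obs,x0,L,z=.028,w=.056):
    def f(p):
        s=0
        for c,m in obs:
            a=hull(c,box(p[0],p[1],p[2],L,z,w)); s+=1-np.minimum(a,m).sum()/np.maximum(a,m).sum()
        return s/len(obs)
    x0=np.array(x0,float)
    r=minimize(f,x0,method="Nelder-Mead",options=dict(initial_simplex=[x0,x0+[.008,0,0],x0+[0,.008,0],x0+[0,0,.15]],maxiter=70,xatol=2e-4,fatol=1e-4))
    return r.x,r.fun
def modules(cams):
    "white module masks: candidates of all four names, merged, purple ones dropped"
    out={}
    for n,c in cams.items():
        L=[]
        for k in "abcd":
            for d in silhouettes(n,f"module_{k}_mid"):
                m=d["pixels"].astype(bool)
                if m.sum()<200: continue
                col=np.median(c["frame"][m],0)
                if np.ptp(col)>40 or d["p"]<.3: continue
                ctr=np.argwhere(m).mean(0)[::-1]
                if all(np.hypot(*(ctr-q[0]))>8 for q in L): L.append((ctr,m.astype(np.float32)))
        out[n]=L
    return out
E
cat > look.py <<'E'
from h import *
cams={n:read_camera(n) for n in("top","side")}
M=modules(cams)
for ct,m in M["top"]:
    p=unproj(cams["top"],ct,.045)[0]
    s=[(np.hypot(*(proj(cams["side"],[p[0],p[1],.028])[0]-q)),k) for k,(q,_) in enumerate(M["side"])]
    obs=[(cams["top"],m)]
    if s and min(s)[0]<15: obs.append((cams["side"],M["side"][min(s)[1]][1]))
    print(np.round(ct),"ncam",len(obs))
    for L in(.068,.056,.046,.036):
        x,e=fit(obs,[p[0],p[1],0],L); print("  L",L,np.round(x[:2],4),"yaw",round(np.degrees(x[2]),1),"err",round(e,3))
E
python3 look.py; python3 - <<'E'
from h import *
c=read_camera("top"); g=c["frame"].astype(float).mean(2)
pts=[]
for u in list(range(200,238))+list(range(268,296)):
    col=g[138:166,u]; b=np.median(col); w=np.clip(col-b-15,0,None)
    if w.sum()>0: pts.append((u,138+(w*np.arange(28)).sum()/w.sum()))
pts=np.array(pts); W=unproj(c,pts,.122)
k=np.polyfit(W[:,1],W[:,0],1); r=W[:,0]-np.polyval(k,W[:,1]); ok=abs(r)<.003; k=np.polyfit(W[ok,1],W[ok,0],1)
print("x=k0*y+k1",k,"n",ok.sum(),"rms",r[ok].std())
print(np.round(g[148:158,285:306]).astype(int))
d=[q for q in silhouettes("top","cap_mid") if q["extent"][0]<255][0]
print("cap",unproj(c,np.argwhere(d["pixels"]).mean(0)[::-1],.13))
s=read_camera("side"); y=np.array([-.02+.01*i for i in range(28)])
for yy in(.05,.07,.1,.25,.3): print(yy,proj(s,[np.polyval(k,yy),yy,.12]),proj(c,[np.polyval(k,yy),yy,.12]))
E
```

```text
[254. 225.] ncam 2
  L 0.068 [0.4203 0.1249] yaw -0.7 err 0.073
  L 0.056 [0.4206 0.1241] yaw 1.0 err 0.124
  L 0.046 [0.4202 0.1189] yaw 2.1 err 0.212
  L 0.036 [0.4201 0.114 ] yaw 5.6 err 0.307
[357. 226.] ncam 2
  L 0.068 [ 0.4264 -0.1385] yaw -7.7 err 0.279
  L 0.056 [ 0.4251 -0.1452] yaw -6.7 err 0.181
  L 0.046 [ 0.4251 -0.1453] yaw -3.7 err 0.086
  L 0.036 [ 0.4255 -0.1466] yaw -3.1 err 0.15
[407. 229.] ncam 1
  L 0.068 [ 0.4195 -0.2621] yaw 0.3 err 0.409
  L 0.056 [ 0.4195 -0.266 ] yaw -0.3 err 0.309
  L 0.046 [ 0.4191 -0.2729] yaw -0.0 err 0.194
  L 0.036 [ 0.4192 -0.2759] yaw 0.0 err 0.037
x=k0*y+k1 [0.00932264 0.59649038] n 53 rms 0.0003629270036936406
[[104 103 102 101  97  99 113 109 113 111 110 111 111 108 107 108 110 109
  108 106 106]
 [103 102 101 101  93  93 114 111 110 109 108 108 107 111 110 104 109 111
  108 104 106]
 [130 130 129 128 127 125 127 126 123 122 121 120 118 125 122 104 101 113
  110 106 108]
 [139 140 140 140 140 139 138 138 138 138 139 138 137 139 135 120 107 107
  111 113 109]
 [139 138 138 138 138 137 138 138 137 137 137 138 138 139 136 132 132 105
  111 114 110]
 [140 140 141 141 140 140 140 139 140 140 139 139 139 140 137 132 133  99
  109 111 111]
 [134 135 136 136 137 136 137 136 137 138 139 138 139 140 133 119 109  98
  110 109 108]
 [109 105 106 106 109 109 109 111 115 113 114 115 117 118 112 103  95 110
  111 110 112]
 [100  91  90  91  93  93  92  94  99  93  94  95  97  98  97 109 108 112
  113 112 113]
 [110 110 110 113 110 108 107 107 113 111 112 113 111 112 108 107 109 110
  114 113 110]]
cap [[0.59353008 0.12258824 0.13      ]]
0.05 [[335.37443592 172.63740719]] [[281.03118146 152.17891295]]
0.07 [[332.83953545 169.33839271]] [[272.77836116 151.9390099 ]]
0.1 [[329.17804058 164.57318606]] [[260.40249616 151.57925316]]
0.25 [[313.06785663 143.60678884]] [[198.58368365 149.78222853]]
0.3 [[308.39082654 137.51992659]] [[177.99979684 149.18387101]]
```

Modules a (68 mm), c (46 mm) and d (36 mm) are present and b is absent. The bar axis is x≈0.5965+0.0093y, with the tip at y≈0 and the shoulder at y≈0.266. First I turn the tool so it closes across the bar.

Call:
play_rows([
  [[0,0,0,0,0,0.143,0.087],[0,0,0,0,0,0.143,0.087],[0,0,0,0,0,0.143,0.087],[0,0,0,0,0,0.143,0.087],[0,0,0,0,0,0.143,0.087],[0,0,0,0,0,0.143,0.087],[0,0,0,0,0,0.143,0.087],[0,0,0,0,0,0.143,0.087],[0,0,0,0,0,0,0.087]],
], force=25)

```text
time_s: 2.75
tool_pos: [0.2738, 0.5895, 0.2226]
tool_rot: [180.0, 0.0, 89.5]
force: [-0.0, -0.3, -0.1]
grip_width: 0.0872
grasp_force: 0.0
```

Call:
play_rows([
  [[-0.0386,0.0273,0,0,0,0,0.087],[-0.0386,0.0273,0,0,0,0,0.087],[-0.0386,0.0273,0,0,0,0,0.087],[-0.0386,0.0273,0,0,0,0,0.087],[-0.0386,0.0273,0,0,0,0,0.087],[-0.0386,0.0273,0,0,0,0,0.087],[-0.0386,0.0273,0,0,0,0,0.087],[-0.0386,0.0273,0,0,0,0,0.087],[-0.0386,0.0273,0,0,0,0,0.087],[-0.0386,0.0273,0,0,0,0,0.087],[-0.0386,0.0273,0,0,0,0,0.087],[-0.0386,0.0273,0,0,0,0,0.087]],
])

```text
time_s: 3.95
tool_pos: [0.5986, 0.1222, 0.2229]
tool_rot: [180.0, -0.0, 89.8]
force: [1.0, 0.2, 0.6]
grip_width: 0.0868
grasp_force: 0.0
```

Call:
play_rows([
  [[0,0,0,0,0,0,0.087],[0,0,0,0,0,0,0.087]],
])

```text
time_s: 4.15
tool_pos: [0.5981, 0.1223, 0.2225]
tool_rot: [-180.0, 0.0, 89.5]
force: [0.3, 0.9, -0.4]
grip_width: 0.087
grasp_force: 0.0
```

Call:
play_rows([
  [[0,0,0.03,0,0,0,0.087],[0,0,0.03,0,0,0,0.087],[0,0,0.03,0,0,0,0.087],[0,0,0.03,0,0,0,0.087],[0,0,0.0085,0,0,0,0.087],[0,0,0,0,0,0,0.06],[0,0,0,0,0,0,0.045],[0,0,0,0,0,0,0.045],[0,0,0,0,0,0,0.045],[0,0,0,0,0,0,0.045],[0,0,0,0,0,0,0.045],[0,0,0,0,0,0,0.045]],
], force=25)

```text
time_s: 5.35
tool_pos: [0.5982, 0.1238, 0.0948]
tool_rot: [179.9, -0.0, 89.5]
force: [0.1, -0.2, 3.0]
grip_width: 0.0519
grasp_force: 25.0
```

Call:
play_rows([
  [[0,0,-0.007,0,0,0,0.045],[-0.02,0,0,0,0,0,0.045],[-0.03,0,0,0,0,0,0.045],[-0.03,0,0,0,0,0,0.045],[-0.03,0,0,0,0,0,0.045],[-0.03,0,0,0,0,0,0.045],[-0.03,0,0,0,0,0,0.045],[-0.03,0,0,0,0,0,0.045],[-0.03,0,0,0,0,0,0.045],[-0.014,0,0,0,0,0,0.045],[0,0,0,0,0,0,0.045]],
])

```text
time_s: 6.45
tool_pos: [0.5952, -0.1229, 0.1011]
tool_rot: [-180.0, 0.1, 89.3]
force: [0.4, -0.1, -1.5]
grip_width: 0.0517
grasp_force: 25.0
```

Call:
play_rows([
  [[0,0,0.03,0,0,0,0.045],[0,0,0.03,0,0,0,0.045],[0,0,0.02,0,0,0,0.045],[0,0,0.01,0,0,0,0.045],[0,0,0.003,0,0,0,0.045],[0,0,0.001,0,0,0,0.045],[0,0,0,0,0,0,0.045],[0,0,0,0,0,0,0.045]],
])

```text
time_s: 7.25
tool_pos: [0.5968, -0.1193, 0.0078]
tool_rot: [179.9, -0.0, 89.6]
force: [0.1, 1.8, 1.5]
grip_width: 0.0519
grasp_force: 25.0
```

Call:
play_rows([
  [[0,0,0,0,0,0,0.075],[0,0,0,0,0,0,0.087],[0,0,0,0,0,0,0.087],[0,0,-0.033,0,0,0,0.087],[0,0,-0.033,0,0,0,0.087],[0,0,-0.033,0,0,0,0.087],[0,0,-0.034,0,0,0,0.087],[0,0,0,0,0,0,0.087]],
])

```text
time_s: 8.05
tool_pos: [0.5992, -0.1214, 0.1456]
tool_rot: [179.4, 0.0, 89.5]
force: [0.6, 0.1, 0.1]
grip_width: 0.0867
grasp_force: 0.0
```

```bash
python3 look.py | grep -v "0.3..$" ; python3 - <<'E'
from h import *
c=read_camera("top")
for d in silhouettes("top","cap_mid"): print(round(float(d["p"]),2),unproj(c,np.argwhere(d["pixels"]).mean(0)[::-1],.045),np.median(c["frame"][d["pixels"].astype(bool)],0))
E
```

```text
[253. 225.] ncam 2
  L 0.068 [0.4201 0.1258] yaw 1.2 err 0.078
  L 0.056 [0.4195 0.122 ] yaw 1.1 err 0.137
  L 0.046 [0.4194 0.1217] yaw 1.6 err 0.227
[407. 229.] ncam 2
  L 0.056 [ 0.42   -0.2751] yaw 0.4 err 0.282
  L 0.046 [ 0.42   -0.2779] yaw 1.3 err 0.188
  L 0.036 [ 0.4202 -0.2763] yaw -0.9 err 0.076
0.8 [[0.67063228 0.0699393  0.045     ]] [174. 108. 129.]
0.63 [[0.52410979 0.05900973 0.045     ]] [ 97.  57. 123.]
```

Module a is still in place, so I go and pick it up.

Call:
play_rows([
  [[0.0349,-0.0255,0,0,0,0,0.087],[0.0349,-0.0255,0,0,0,0,0.087],[0.0349,-0.0255,0,0,0,0,0.087],[0.0349,-0.0255,0,0,0,0,0.087],[0.0349,-0.0255,0,0,0,0,0.087],[0.0349,-0.0255,0,0,0,0,0.087],[0.0349,-0.0255,0,0,0,0,0.087],[0,0,0,0,0,0,0.087],[0,0,0,0,0,0,0.087]],
])

```text
time_s: 9.55
tool_pos: [0.4191, 0.126, 0.1403]
tool_rot: [180.0, -0.0, 89.7]
force: [0.1, 0.2, 0.5]
grip_width: 0.0871
grasp_force: 0.0
```

Call:
play_rows([
  [[0,0,0.033,0,0,0,0.087],[0,0,0.033,0,0,0,0.087],[0,0,0.033,0,0,0,0.087],[0,0,0.033,0,0,0,0.087],[0,0,0.002,0,0,0,0.087],[0,0,0,0,0,0,0.07],[0,0,0,0,0,0,0.05],[0,0,0,0,0,0,0.05],[0,0,0,0,0,0,0.05],[0,0,0,0,0,0,0.05],[0,0,0,0,0,0,0.05],[0,0,0,0,0,0,0.05]],
])

```text
time_s: 10.75
tool_pos: [0.4204, 0.1258, 0.0071]
tool_rot: [179.9, -0.1, 89.6]
force: [0.4, -0.9, 6.4]
grip_width: 0.0555
grasp_force: 25.0
```

Call:
play_rows([
  [[0,0,-0.03,0,0,0,0.05],[0,0,-0.03,0,0,0,0.05],[-0.0372,0,-0.032,0,0,0,0.05],[-0.0372,0,0,0,0,0,0.05],[-0.0372,0,0,0,0,0,0.05],[-0.0372,0,0,0,0,0,0.05],[-0.0372,0,0,0,0,0,0.05],[0,0.0445,0,0,0,0,0.05],[0,0.0445,0,0,0,0,0.05],[0,0.0445,0,0,0,0,0.05],[0,0.0445,0,0,0,0,0.05],[0,0,0,0,0,0,0.05]],
])

```text
time_s: 11.95
tool_pos: [0.5996, -0.0609, 0.0954]
tool_rot: [-180.0, 0.2, 89.7]
force: [-0.7, 1.0, -2.7]
grip_width: 0.0554
grasp_force: 24.9
```

Call:
play_rows([
  [[0,0,0,0,0,0,0.05],[0,0,0,0,0,0,0.05]],
])

```text
time_s: 12.15
tool_pos: [0.594, -0.0622, 0.0974]
tool_rot: [-179.9, -0.0, 89.5]
force: [-0.1, 0.4, -2.8]
grip_width: 0.056
grasp_force: 24.9
```

```bash
python3 - <<'E'
from h import *
a=read_camera("top")["frame"][100:230,200:400];b=read_camera("side")["frame"][110:240,240:440]
cv2.imwrite("pics/ap1.png",cv2.resize(np.vstack([a,b]),None,fx=2.3,fy=2.3,interpolation=2)[:,:,::-1])
E
```

```text
(no output)
```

View pics/ap1.png

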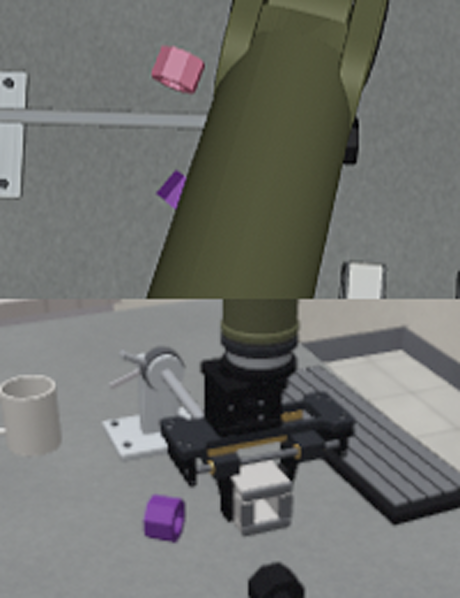

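The module hangs square in the fingers, its bore showing at about (268,512) in the crop, just off the bar end. I thread it on.

Call:
play_rows([
  [[0,0.001,-0.001,0,0,0,0.05],[0,0,0,0,0,0,0.05],[0.02,0,0,0,0,0,0.05],[0.02,0,0,0,0,0,0.05],[0.02,0,0,0,0,0,0.05],[0.02,0,0,0,0,0,0.05],[0,0,0,0,0,0,0.05]],
])

```text
time_s: 12.95
tool_pos: [0.5973, 0.0226, 0.0993]
tool_rot: [180.0, -0.2, 89.9]
force: [0.1, 0.2, -1.5]
grip_width: 0.0562
grasp_force: 24.9
```

Call:
play_rows([
  [[0.02,0,0,0,0,0,0.05],[0.02,0,0,0,0,0,0.05],[0.02,0,0,0,0,0,0.05],[0.02,0,0,0,0,0,0.05],[0.02,0,0,0,0,0,0.05],[0.02,0,0,0,0,0,0.05],[0.02,0,0,0,0,0,0.05],[0.02,0,0,0,0,0,0.05],[0.02,0,0,0,0,0,0.05],[0,0,0,0,0,0,0.05]],
])

```text
time_s: 13.95
tool_pos: [0.5983, 0.2021, 0.0991]
tool_rot: [-180.0, -0.1, 89.8]
force: [0.3, 0.8, -2.6]
grip_width: 0.0557
grasp_force: 24.9
```

Call:
play_rows([
  [[0.008,0,0,0,0,0,0.05],[0.008,0,0,0,0,0,0.05],[0.006,0,0,0,0,0,0.05],[0.003,0,0,0,0,0,0.05],[0,0,0,0,0,0,0.05],[0,0,0,0,0,0,0.05]],
])

```text
time_s: 14.55
tool_pos: [0.599, 0.2226, 0.099]
tool_rot: [180.0, 0.0, 89.5]
force: [0.1, -0.5, -1.7]
grip_width: 0.0558
grasp_force: 24.9
```

Call:
play_rows([
  [[0.002,0,0,0,0,0,0.05],[0.002,0,0,0,0,0,0.05],[0,0,0,0,0,0,0.05]],
])

```text
time_s: 14.85
tool_pos: [0.599, 0.2275, 0.0991]
tool_rot: [180.0, -0.0, 89.6]
force: [-0.1, 0.6, -2.4]
grip_width: 0.0559
grasp_force: 24.9
```

Call:
play_rows([
  [[0.001,0,0,0,0,0,0.05],[0.001,0,0,0,0,0,0.05],[0,0,0,0,0,0,0.05]],
])

```text
time_s: 15.15
tool_pos: [0.5991, 0.2293, 0.0991]
tool_rot: [180.0, -0.0, 89.6]
force: [-0.0, -0.9, -3.0]
grip_width: 0.0559
grasp_force: 24.9
```

Call:
play_rows([
  [[0.001,0,0,0,0,0,0.05],[0.0005,0,0,0,0,0,0.05],[0,0,0,0,0,0,0.05]],
])

```text
time_s: 15.45
tool_pos: [0.599, 0.2307, 0.0991]
tool_rot: [180.0, -0.0, 89.6]
force: [-0.2, 0.0, -3.0]
grip_width: 0.0563
grasp_force: 24.9
```

Call:
play_rows([
  [[0.001,0,0,0,0,0,0.05],[0.0005,0,0,0,0,0,0.05],[0,0,0,0,0,0,0.05]],
])

```text
time_s: 15.75
tool_pos: [0.5991, 0.2313, 0.0991]
tool_rot: [-180.0, 0.0, 89.5]
force: [0.0, -1.9, -0.9]
grip_width: 0.056
grasp_force: 24.9
```

Call:
play_rows([
  [[0.001,0,0,0,0,0,0.05],[0,0,0,0,0,0,0.05]],
])

```text
time_s: 15.95
tool_pos: [0.5991, 0.2313, 0.0991]
tool_rot: [-180.0, 0.1, 89.5]
force: [-2.3, -5.7, 0.4]
grip_width: 0.0557
grasp_force: 24.9
```

Call:
play_rows([
  [[0.001,0,0,0,0,0,0.05],[0,0,0,0,0,0,0.05]],
])

```text
time_s: 16.15
tool_pos: [0.5991, 0.2313, 0.0992]
tool_rot: [-179.9, 0.2, 89.4]
force: [-2.4, -7.4, 0.4]
grip_width: 0.0556
grasp_force: 24.9
```

Call:
play_rows([
  [[-0.001,0,0.003,0,0,0,0.05],[0,0,0.002,0,0,0,0.05],[0,0,0.001,0,0,0,0.05],[0,0,0,0,0,0,0.06],[0,0,0,0,0,0,0.075],[0,0,0,0,0,0,0.087],[0,0,0,0,0,0,0.087],[0,0,-0.04,0,0,0,0.087],[0,0,-0.04,0,0,0,0.087],[0,0,0,0,0,0,0.087]],
])

```text
time_s: 17.15
tool_pos: [0.6028, 0.2345, 0.1798]
tool_rot: [179.4, -0.3, 89.6]
force: [0.5, 0.5, 0.6]
grip_width: 0.0864
grasp_force: 0.0
```

```bash
python3 look.py | grep -v "0.3..$"; python3 - <<'E'
from h import *
a=read_camera("top")["frame"][100:280,125:485]
cv2.imwrite("pics/p1.png",cv2.resize(a,None,fx=2.2,fy=2.2,interpolation=2)[:,:,::-1])
E
```

```text
[210. 150.] ncam 1
  L 0.068 [0.6167 0.254 ] yaw 0.7 err 0.243
  L 0.056 [0.6157 0.245 ] yaw 2.4 err 0.223
  L 0.046 [0.616 0.246] yaw 4.3 err 0.184
  L 0.036 [0.6156 0.2502] yaw 6.1 err 0.266
[357. 225.] ncam 2
  L 0.068 [ 0.426  -0.1407] yaw -6.0 err 0.255
  L 0.056 [ 0.4253 -0.1458] yaw -4.4 err 0.156
  L 0.046 [ 0.4254 -0.1456] yaw -2.2 err 0.071
  L 0.036 [ 0.425  -0.1465] yaw 0.9 err 0.146
[407. 228.] ncam 2
  L 0.056 [ 0.4213 -0.268 ] yaw -8.2 err 0.296
  L 0.046 [ 0.4205 -0.2733] yaw -8.0 err 0.208
  L 0.036 [ 0.4202 -0.2755] yaw -4.3 err 0.092
[231. 161.] ncam 1
  L 0.068 [0.6152 0.1581] yaw 44.1 err 0.844
  L 0.056 [0.6154 0.1783] yaw -35.4 err 0.843
  L 0.046 [0.6154 0.1815] yaw -43.7 err 0.847
  L 0.036 [0.6164 0.1836] yaw -51.9 err 0.85
```

View pics/p1.png

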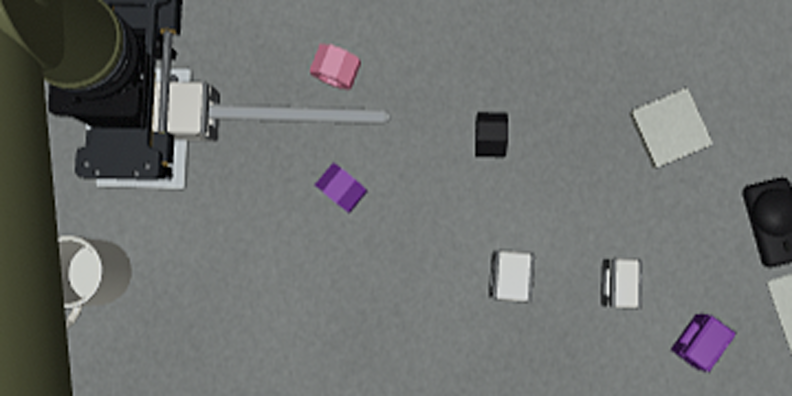

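Module a sits on the bar at about (190,110) in the crop, the cap stands at (491,134), and c and d have not moved. Next is c.

Call:
play_rows([
  [[-0.0421,-0.019,0,0,0,0,0.087],[-0.0421,-0.019,0,0,0,0,0.087],[-0.0421,-0.019,0,0,0,0,0.087],[-0.0421,-0.019,0,0,0,0,0.087],[-0.0421,-0.019,0,0,0,0,0.087],[-0.0421,-0.019,0,0,0,0,0.087],[-0.0421,-0.019,0,0,0,0,0.087],[-0.0421,-0.019,0,0,0,0,0.087],[-0.0421,-0.019,0,0,0,0,0.087],[0,0,0,0,0,0.05,0.087],[0,0,0,0,0,0,0.087],[0,0,0,0,0,0,0.087]],
])

```text
time_s: 18.9
tool_pos: [0.4253, -0.1438, 0.1731]
tool_rot: [180.0, -0.0, 86.8]
force: [0.1, 0.8, -0.4]
grip_width: 0.0875
grasp_force: 0.0
```

Call:
play_rows([
  [[0,0,0.04,0,0,0,0.087],[0,0,0.04,0,0,0,0.087],[0,0,0.04,0,0,0,0.087],[0,0,0.035,0,0,0,0.087],[0,0,0.01,0,0,0,0.087],[0,0,0,0,0,0,0.07],[0,0,0,0,0,0,0.05],[0,0,0,0,0,0,0.05],[0,0,0,0,0,0,0.05],[0,0,0,0,0,0,0.05],[0,0,0,0,0,0,0.05],[0,0,0,0,0,0,0.05]],
])

```text
time_s: 20.1
tool_pos: [0.4261, -0.1444, 0.0091]
tool_rot: [179.9, -0.0, 86.7]
force: [-1.2, 1.2, 6.2]
grip_width: 0.0556
grasp_force: 25.0
```

Call:
play_rows([
  [[0,0,-0.03,0,0,0,0.05],[0,0,-0.03,0,0,0,0.05],[0,0,-0.0315,0,0,-0.05,0.05],[0.0214,0.0426,0,0,0,0,0.05],[0.0214,0.0426,0,0,0,0,0.05],[0.0214,0.0426,0,0,0,0,0.05],[0.0214,0.0426,0,0,0,0,0.05],[0,0,0,0,0,0,0.05],[0,0,0,0,0,0,0.05],[0,0,0,0,0,0,0.05]],
])

```text
time_s: 21.1
tool_pos: [0.5948, -0.0615, 0.0992]
tool_rot: [-179.9, 0.0, 89.5]
force: [0.8, -0.5, -1.6]
grip_width: 0.0559
grasp_force: 25.0
```

Call:
play_rows([
  [[0,0.0015,-0.001,0,0,0,0.05],[0.02,0,0,0,0,0,0.05],[0.02,0,0,0,0,0,0.05],[0.02,0,0,0,0,0,0.05],[0.02,0,0,0,0,0,0.05],[0,0,0,0,0,0,0.05]],
])

```text
time_s: 21.7
tool_pos: [0.5979, 0.0233, 0.101]
tool_rot: [180.0, -0.2, 89.8]
force: [1.2, 0.3, -1.2]
grip_width: 0.0556
grasp_force: 25.0
```

Call:
play_rows([
  [[0.02,0,0,0,0,0,0.05],[0.02,0,0,0,0,0,0.05],[0.02,0,0,0,0,0,0.05],[0.02,0,0,0,0,0,0.05],[0.02,0,0,0,0,0,0.05],[0.02,0,0,0,0,0,0.05],[0.015,0,0,0,0,0,0.05],[0.007,0,0,0,0,0,0.05],[0.003,0,0,0,0,0,0.05],[0,0,0,0,0,0,0.05],[0,0,0,0,0,0,0.05]],
])

```text
time_s: 22.8
tool_pos: [0.5996, 0.1633, 0.1007]
tool_rot: [180.0, 0.0, 89.5]
force: [0.4, -0.4, -3.0]
grip_width: 0.0561
grasp_force: 25.0
```

Call:
play_rows([
  [[0.002,0,0,0,0,0,0.05],[0.002,0,0,0,0,0,0.05],[0.002,0,0,0,0,0,0.05],[0,0,0,0,0,0,0.05]],
])

```text
time_s: 23.2
tool_pos: [0.5995, 0.1712, 0.1005]
tool_rot: [180.0, -0.0, 89.6]
force: [0.2, -0.3, -1.4]
grip_width: 0.0558
grasp_force: 25.0
```

Call:
play_rows([
  [[0.001,0,0,0,0,0,0.05],[0.001,0,0,0,0,0,0.05],[0.001,0,0,0,0,0,0.05],[0,0,0,0,0,0,0.05]],
])

```text
time_s: 23.6
tool_pos: [0.5995, 0.174, 0.1006]
tool_rot: [180.0, -0.0, 89.6]
force: [0.2, 0.4, -1.0]
grip_width: 0.0559
grasp_force: 25.0
```

Call:
play_rows([
  [[0.001,0,0,0,0,0,0.05],[0.001,0,0,0,0,0,0.05],[0,0,0,0,0,0,0.05]],
])

```text
time_s: 23.9
tool_pos: [0.5994, 0.1748, 0.1005]
tool_rot: [-180.0, 0.1, 89.5]
force: [-1.2, -2.1, 0.0]
grip_width: 0.0557
grasp_force: 25.0
```

Call:
play_rows([
  [[0.001,0,0,0,0,0,0.05],[0,0,0,0,0,0,0.05]],
])

```text
time_s: 24.1
tool_pos: [0.5994, 0.1749, 0.1005]
tool_rot: [-180.0, 0.1, 89.5]
force: [-0.8, -5.0, -0.4]
grip_width: 0.0559
grasp_force: 25.0
```

Call:
play_rows([
  [[0.001,0,0,0,0,0,0.05],[0,0,0,0,0,0,0.05]],
])

```text
time_s: 24.3
tool_pos: [0.5994, 0.1748, 0.1006]
tool_rot: [-179.9, 0.2, 89.5]
force: [-2.0, -6.2, 0.9]
grip_width: 0.0561
grasp_force: 25.0
```

Call:
play_rows([
  [[-0.0015,0,0.003,0,0,0,0.05],[0,0,0.002,0,0,0,0.05],[0,0,0.0015,0,0,0,0.05],[0,0,0,0,0,0,0.06],[0,0,0,0,0,0,0.075],[0,0,0,0,0,0,0.087],[0,0,0,0,0,0,0.087],[0,0,-0.04,0,0,0,0.087],[0,0,-0.04,0,0,0,0.087],[0,0,0,0,0,0,0.087]],
])

```text
time_s: 25.3
tool_pos: [0.6032, 0.1772, 0.1803]
tool_rot: [179.4, -0.3, 89.5]
force: [0.7, -0.4, 1.1]
grip_width: 0.0863
grasp_force: 0.0
```

Call:
play_rows([
  [[-0.0454,-0.0175,0,0,0,0,0.087],[-0.0454,-0.0175,0,0,0,0,0.087],[-0.0454,-0.0175,0,0,0,0,0.087],[-0.0454,-0.0175,0,0,0,0,0.087],[-0.0454,-0.0175,0,0,0,0,0.087],[-0.0454,-0.0175,0,0,0,0,0.087],[-0.0454,-0.0175,0,0,0,0,0.087],[-0.0454,-0.0175,0,0,0,0,0.087],[-0.0454,-0.0175,0,0,0,0,0.087],[-0.0454,-0.0175,0,0,0,0,0.087],[0,0,0,0,0,0,0.087],[0,0,0,0,0,0,0.087]],
])

```text
time_s: 26.5
tool_pos: [0.4204, -0.2771, 0.1739]
tool_rot: [180.0, -0.0, 89.4]
force: [0.9, 0.4, 0.8]
grip_width: 0.0866
grasp_force: 0.0
```

```bash
python3 - <<'E'
from h import *
print(get_obs()["tool_pos"])
a=read_camera("top")["frame"][100:280,125:485];b=read_camera("side")["frame"][110:200,240:420]
cv2.imwrite("pics/p2.png",np.vstack([cv2.resize(a,None,fx=1.6,fy=1.6,interpolation=2),cv2.resize(b,None,fx=3.2,fy=3.2,interpolation=2)])[:,:,::-1])
E
```

```text
[ 0.42036776 -0.27707419  0.1738863 ]
```

View pics/p2.png

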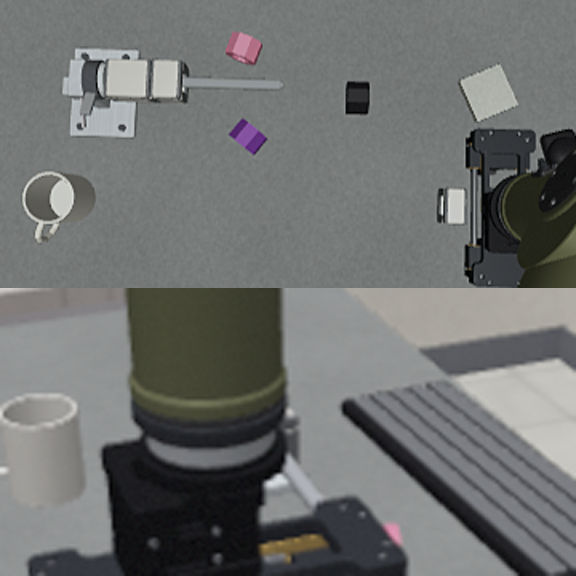

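Modules a and c sit against the shoulder and touch each other (crop (127,80) and (168,80)), and d is undisturbed. I pick up d.

Call:
play_rows([
  [[0,0,0.04,0,0,0,0.087],[0,0,0.04,0,0,0,0.087],[0,0,0.04,0,0,0,0.087],[0,0,0.035,0,0,0,0.087],[0,0,0.01,0,0,0,0.087],[0,0,0,0,0,0,0.07],[0,0,0,0,0,0,0.05],[0,0,0,0,0,0,0.05],[0,0,0,0,0,0,0.05],[0,0,0,0,0,0,0.05],[0,0,0,0,0,0,0.05],[0,0,0,0,0,0,0.05]],
])

```text
time_s: 27.8
tool_pos: [0.4216, -0.2765, 0.0101]
tool_rot: [179.9, -0.0, 89.5]
force: [-1.3, 1.7, 7.2]
grip_width: 0.0564
grasp_force: 24.9
```

Call:
play_rows([
  [[0,0,-0.03,0,0,0,0.05],[0,0,-0.03,0,0,0,0.05],[0,0,-0.0315,0,0,0,0.05],[0.0364,0.0291,0,0,0,0,0.05],[0.0364,0.0291,0,0,0,0,0.05],[0.0364,0.0291,0,0,0,0,0.05],[0.0364,0.0291,0,0,0,0,0.05],[0.0364,0.0291,0,0,0,0,0.05],[0.0364,0.0291,0,0,0,0,0.05],[0,0,0,0,0,0,0.05],[0,0,0,0,0,0,0.05],[0,0,0,0,0,0,0.05]],
])

```text
time_s: 29.0
tool_pos: [0.5964, -0.0608, 0.1004]
tool_rot: [-180.0, 0.0, 89.4]
force: [0.2, -0.1, -1.8]
grip_width: 0.0558
grasp_force: 24.9
```

Call:
play_rows([
  [[0,0.0005,-0.0015,0,0,0,0.05],[0.02,0,0,0,0,0,0.05],[0.02,0,0,0,0,0,0.05],[0.02,0,0,0,0,0,0.05],[0.02,0,0,0,0,0,0.05],[0,0,0,0,0,0,0.05]],
])

```text
time_s: 29.6
tool_pos: [0.5982, 0.0236, 0.1021]
tool_rot: [-180.0, -0.1, 89.7]
force: [1.3, 0.9, -1.4]
grip_width: 0.0561
grasp_force: 24.9
```

Call:
play_rows([
  [[0.02,0,0,0,0,0,0.05],[0.02,0,0,0,0,0,0.05],[0.02,0,0,0,0,0,0.05],[0.02,0,0,0,0,0,0.05],[0.013,0,0,0,0,0,0.05],[0.007,0,0,0,0,0,0.05],[0.003,0,0,0,0,0,0.05],[0,0,0,0,0,0,0.05],[0,0,0,0,0,0,0.05]],
])

```text
time_s: 30.5
tool_pos: [0.5993, 0.1222, 0.1022]
tool_rot: [180.0, 0.0, 89.5]
force: [0.4, -0.2, -1.4]
grip_width: 0.0558
grasp_force: 24.9
```

Call:
play_rows([
  [[0.002,0,0,0,0,0,0.05],[0.002,0,0,0,0,0,0.05],[0.002,0,0,0,0,0,0.05],[0,0,0,0,0,0,0.05]],
])

```text
time_s: 30.9
tool_pos: [0.5993, 0.1301, 0.102]
tool_rot: [180.0, -0.0, 89.6]
force: [-0.2, -0.2, -1.7]
grip_width: 0.0561
grasp_force: 24.9
```

Call:
play_rows([
  [[0.001,0,0,0,0,0,0.05],[0.001,0,0,0,0,0,0.05],[0,0,0,0,0,0,0.05]],
])

```text
time_s: 31.2
tool_pos: [0.5993, 0.1318, 0.1021]
tool_rot: [180.0, -0.0, 89.6]
force: [0.0, -0.2, -1.6]
grip_width: 0.0559
grasp_force: 24.9
```

Call:
play_rows([
  [[0.001,0,0,0,0,0,0.05],[0.001,0,0,0,0,0,0.05],[0,0,0,0,0,0,0.05]],
])

```text
time_s: 31.5
tool_pos: [0.5993, 0.1329, 0.1021]
tool_rot: [-180.0, 0.1, 89.5]
force: [0.1, -1.8, -0.3]
grip_width: 0.056
grasp_force: 24.9
```

Call:
play_rows([
  [[0.001,0,0,0,0,0,0.05],[0,0,0,0,0,0,0.05]],
])

```text
time_s: 31.7
tool_pos: [0.5993, 0.1329, 0.1021]
tool_rot: [-180.0, 0.1, 89.5]
force: [-0.3, -5.7, 0.8]
grip_width: 0.056
grasp_force: 24.9
```

Call:
play_rows([
  [[0.001,0,0,0,0,0,0.05],[0,0,0,0,0,0,0.05]],
])

```text
time_s: 31.9
tool_pos: [0.5993, 0.1329, 0.1021]
tool_rot: [-180.0, 0.2, 89.5]
force: [-1.5, -7.0, 0.8]
grip_width: 0.0559
grasp_force: 24.9
```

Call:
play_rows([
  [[-0.0015,0,0.003,0,0,0,0.05],[0,0,0.002,0,0,0,0.05],[0,0,0.0015,0,0,0,0.05],[0,0,0,0,0,0,0.06],[0,0,0,0,0,0,0.075],[0,0,0,0,0,0,0.087],[0,0,0,0,0,0,0.087],[0,0,-0.04,0,0,0,0.087],[0,0,-0.04,0,0,0,0.087],[0,0,0,0,0,0,0.087]],
])

```text
time_s: 32.9
tool_pos: [0.6029, 0.1347, 0.1814]
tool_rot: [179.5, -0.2, 89.6]
force: [0.3, -0.2, -0.8]
grip_width: 0.0867
grasp_force: 0.0
```

Call:
play_rows([
  [[-0.0423,0,0,0,0,0,0.087],[-0.0423,0,0,0,0,0,0.087],[-0.0423,0,0,0,0,0,0.087],[-0.0423,0,0,0,0,0,0.087],[-0.0423,0,0,0,0,0,0.087],[-0.0423,0,0,0,0,0,0.087],[0,0,0,0,0,0,0.087],[0,0,0,0,0,0,0.087]],
])

```text
time_s: 33.7
tool_pos: [0.5969, -0.1209, 0.1753]
tool_rot: [180.0, -0.0, 89.4]
force: [-0.2, 1.7, -0.1]
grip_width: 0.0874
grasp_force: 0.0
```

```bash
python3 - <<'E'
from h import *
a=read_camera("top")["frame"][110:260,140:390];b=read_camera("side")["frame"][110:220,250:400]
cv2.imwrite("pics/p3.png",np.vstack([cv2.resize(a,None,fx=2,fy=2,interpolation=2),cv2.resize(b,(500,290),interpolation=2)])[:,:,::-1])
E
```

```text
(no output)
```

View pics/p3.png

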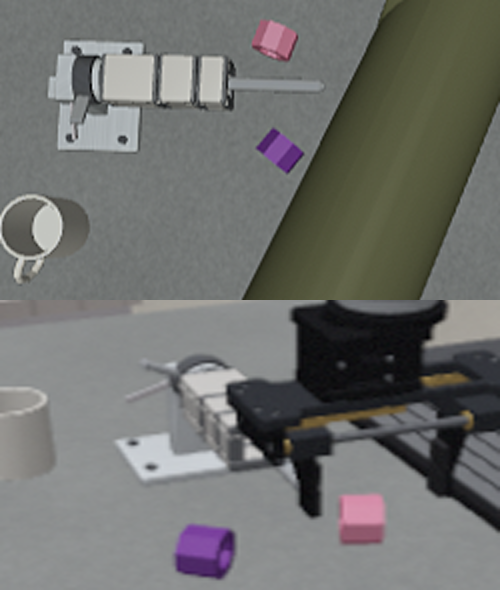

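The three modules are stacked on the bar at (130,80), (178,80) and (213,80) in the crop. Now I fetch the cap.

Call:
play_rows([
  [[0,0,0.04,0,0,0,0.087],[0,0,0.04,0,0,0,0.087],[0,0,0.04,0,0,0,0.087],[0,0,0.035,0,0,0,0.087],[0,0,0.012,0,0,0,0.087],[0,0,0,0,0,0,0.07],[0,0,0,0,0,0,0.045],[0,0,0,0,0,0,0.045],[0,0,0,0,0,0,0.045],[0,0,0,0,0,0,0.045],[0,0,0,0,0,0,0.045],[0,0,0,0,0,0,0.045]],
])

```text
time_s: 35.0
tool_pos: [0.5978, -0.1197, 0.0095]
tool_rot: [179.9, -0.0, 89.5]
force: [-0.4, 1.8, 6.4]
grip_width: 0.0519
grasp_force: 25.0
```

Call:
play_rows([
  [[0,0,-0.03,0,0,0,0.045],[0,0,-0.03,0,0,0,0.045],[0,0,-0.02,0,0,0,0.045],[0,0,-0.0135,0,0,0,0.045],[0,0,0,0,0,0,0.045],[0,0,0,0,0,0,0.045],[0,0,0,0,0,0,0.045]],
])

```text
time_s: 35.7
tool_pos: [0.5964, -0.1193, 0.1006]
tool_rot: [-179.9, -0.0, 89.5]
force: [0.4, 0.4, -1.4]
grip_width: 0.0518
grasp_force: 25.0
```

Call:
play_rows([
  [[0,0,-0.002,0,0,0,0.045],[0.02,0,0,0,0,0,0.045],[0.02,0,0,0,0,0,0.045],[0.02,0,0,0,0,0,0.045],[0.02,0,0,0,0,0,0.045],[0.02,0,0,0,0,0,0.045],[0.02,0,0,0,0,0,0.045],[0.02,0,0,0,0,0,0.045],[0,0,0,0,0,0,0.045]],
])

```text
time_s: 36.6
tool_pos: [0.5981, 0.0245, 0.1032]
tool_rot: [-179.9, -0.1, 89.8]
force: [0.3, 0.0, -1.0]
grip_width: 0.0518
grasp_force: 25.0
```

Call:
play_rows([
  [[0.02,0,0,0,0,0,0.045],[0.02,0,0,0,0,0,0.045],[0.015,0,0,0,0,0,0.045],[0.007,0,0,0,0,0,0.045],[0.003,0,0,0,0,0,0.045],[0,0,0,0,0,0,0.045],[0,0,0,0,0,0,0.045]],
])

```text
time_s: 37.3
tool_pos: [0.599, 0.084, 0.1041]
tool_rot: [180.0, 0.0, 89.5]
force: [-0.7, -1.4, -0.6]
grip_width: 0.0517
grasp_force: 25.0
```

Call:
play_rows([
  [[0.002,0,0,0,0,0,0.045],[0.002,0,0,0,0,0,0.045],[0.001,0,0,0,0,0,0.045],[0,0,0,0,0,0,0.045]],
])

```text
time_s: 37.7
tool_pos: [0.599, 0.0906, 0.1041]
tool_rot: [180.0, -0.0, 89.6]
force: [-0.3, -0.6, -1.1]
grip_width: 0.0517
grasp_force: 25.0
```

Call:
play_rows([
  [[0.001,0,0,0,0,0,0.045],[0.001,0,0,0,0,0,0.045],[0.001,0,0,0,0,0,0.045],[0,0,0,0,0,0,0.045]],
])

```text
time_s: 38.1
tool_pos: [0.599, 0.0936, 0.1041]
tool_rot: [180.0, -0.0, 89.6]
force: [0.6, -0.0, -0.5]
grip_width: 0.0517
grasp_force: 25.0
```

Call:
play_rows([
  [[0.001,0,0,0,0,0,0.045],[0.001,0,0,0,0,0,0.045],[0,0,0,0,0,0,0.045]],
])

```text
time_s: 38.4
tool_pos: [0.599, 0.0956, 0.1041]
tool_rot: [180.0, -0.0, 89.6]
force: [-0.7, 0.0, -1.7]
grip_width: 0.0514
grasp_force: 25.0
```

Call:
play_rows([
  [[0.001,0,0,0,0,0,0.045],[0,0,0,0,0,0,0.045]],
])

```text
time_s: 38.6
tool_pos: [0.599, 0.0964, 0.1041]
tool_rot: [180.0, 0.0, 89.5]
force: [-0.3, -0.4, -0.1]
grip_width: 0.0523
grasp_force: 25.0
```

Call:
play_rows([
  [[0.001,0,0,0,0,0,0.045],[0,0,0,0,0,0,0.045]],
])

```text
time_s: 38.8
tool_pos: [0.599, 0.0965, 0.1041]
tool_rot: [180.0, 0.1, 89.5]
force: [0.4, -1.4, -0.8]
grip_width: 0.0516
grasp_force: 25.0
```

Call:
play_rows([
  [[0.001,0,0,0,0,0,0.045],[0.001,0,0,0,0,0,0.045],[0,0,0,0,0,0,0.045]],
])

```text
time_s: 39.1
tool_pos: [0.599, 0.0966, 0.1041]
tool_rot: [-180.0, 0.2, 89.4]
force: [0.0, -6.4, -1.3]
grip_width: 0.0518
grasp_force: 25.0
```

Call:
play_rows([
  [[-0.001,0,0.003,0,0,0,0.045],[0,0,0.002,0,0,0,0.045],[0,0,0.0015,0,0,0,0.045],[0,0,0,0,0,0,0.055],[0,0,0,0,0,0,0.07],[0,0,0,0,0,0,0.087],[0,0,0,0,0,0,0.087],[0,0,-0.04,0,0,0,0.087],[0,0,-0.04,0,0,0,0.087],[0,0,-0.04,0,0,0,0.087],[0,0,0,0,0,0,0.087]],
])

```text
time_s: 40.2
tool_pos: [0.6024, 0.0986, 0.2236]
tool_rot: [179.5, -0.2, 89.6]
force: [-0.1, -0.2, -0.1]
grip_width: 0.0862
grasp_force: 0.0
```

Call:
play_rows([
  [[-0.04,-0.02,0,0,0,0,0.087],[-0.04,-0.02,0,0,0,0,0.087],[-0.04,-0.02,0,0,0,0,0.087],[-0.04,-0.02,0,0,0,0,0.087],[-0.04,-0.02,0,0,0,0,0.02],[-0.04,-0.02,0,0,0,0,0.0],[0,0,0,0,0,0,0],[0,0,0,0,0,0,0]],
])

```text
time_s: 41.0
tool_pos: [0.4768, -0.141, 0.2174]
tool_rot: [179.9, -0.1, 89.4]
force: [0.0, 1.6, 0.2]
grip_width: 0.0627
grasp_force: 0.0
```

```bash
python3 - <<'E'
from h import *
A=read_camera("top");B=read_camera("side")
cv2.imwrite("pics/p4.png",np.vstack([cv2.resize(A["frame"][120:210,150:310],None,fx=4,fy=4,interpolation=2)[:300],cv2.resize(B["frame"][115:190,270:400],(640,300),interpolation=2)[:300]])[:,:,::-1])
ax=lambda y:np.array([.5975+.0090*y,y,.12]); 
# predicted lug point/end at joint angle q
for q in(0,.13,.26,.96):
    t=np.radians(55)+q
    for r in(.03,.056,.066): print(q,r,[np.round(proj(c,ax(.2855)+[-r*np.sin(t),0,r*np.cos(t)])[0],1).tolist() for c in(A,B)])
E
```

```text
0 0.03 [[180.8, 157.7], [302.4, 135.4]]
0 0.056 [[177.9, 165.5], [295.7, 132.0]]
0 0.066 [[176.7, 168.6], [293.1, 130.7]]
0.13 0.03 [[181.3, 158.8], [301.9, 136.5]]
0.13 0.056 [[178.8, 167.6], [294.7, 134.0]]
0.13 0.066 [[177.8, 171.0], [291.8, 133.1]]
0.26 0.03 [[181.8, 159.7], [301.4, 137.6]]
0.26 0.056 [[179.8, 169.2], [293.9, 136.1]]
0.26 0.066 [[179.1, 173.0], [290.9, 135.6]]
0.96 0.03 [[184.9, 161.2], [301.7, 143.5]]
0.96 0.056 [[185.7, 171.7], [294.6, 147.2]]
0.96 0.066 [[186.0, 175.6], [291.8, 148.7]]
```

View pics/p4.png

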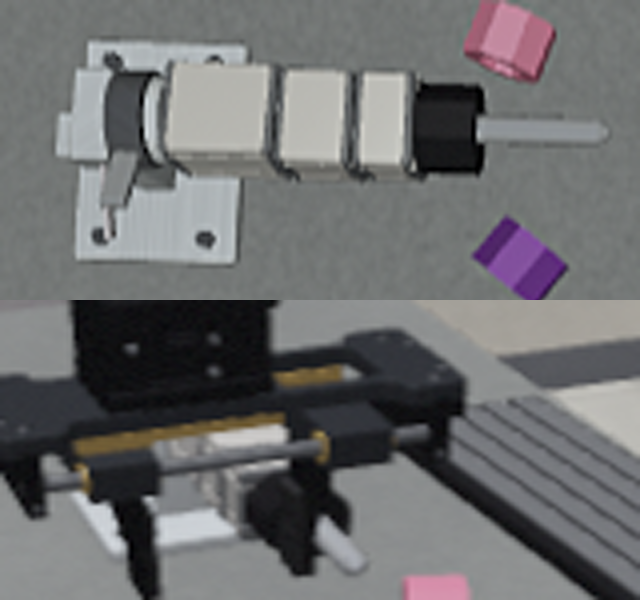

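The stack is complete with the cap against d (crop (450,128)). The lug end at about (178.7,171.5) puts the collar near 0.13 rad. With the fingers closed I go above the lug to press it down.

Call:
play_rows([
  [[0.0427,0.0063,0,0,0,0,0],[0.0427,0.0063,0,0,0,0,0],[0.0427,0.0063,0,0,0,0,0],[0.0427,0.0063,0,0,0,0,0],[0.0427,0.0063,0,0,0,0,0],[0.0427,0.0063,0,0,0,0,0],[0.0427,0.0063,0,0,0,0,0],[0.0427,0.0063,0,0,0,0,0],[0.0427,0.0063,0,0,0,0,0],[0.0427,0.0063,0,0,0,0,0],[0,0,0,0,0,0,0],[0,0,0,0,0,0,0]],
])

```text
time_s: 42.3
tool_pos: [0.5423, 0.2885, 0.2157]
tool_rot: [-179.9, 0.2, 89.8]
force: [-0.6, 0.2, 0.3]
grip_width: 0.0002
grasp_force: 0.0
```

Call:
play_rows([
  [[0,0,0.02,0,0,0,0],[0,0,0.02,0,0,0,0],[0,0,0.01,0,0,0,0],[0,0,0,0,0,0,0],[0,0,0,0,0,0,0]],
])

```text
time_s: 42.8
tool_pos: [0.5438, 0.2854, 0.1681]
tool_rot: [180.0, -0.0, 89.5]
force: [0.6, 0.1, 0.3]
grip_width: 0.0004
grasp_force: 0.0
```

```bash
python3 - <<'E'
from h import *
B=read_camera("side")
print(get_obs()["tool_pos"])
cv2.imwrite("pics/p5.png",cv2.resize(B["frame"][95:195,230:380],None,fx=5,fy=5,interpolation=2)[:,:,::-1])
E
```

```text
[0.54410223 0.28568658 0.16858269]
```

View pics/p5.png

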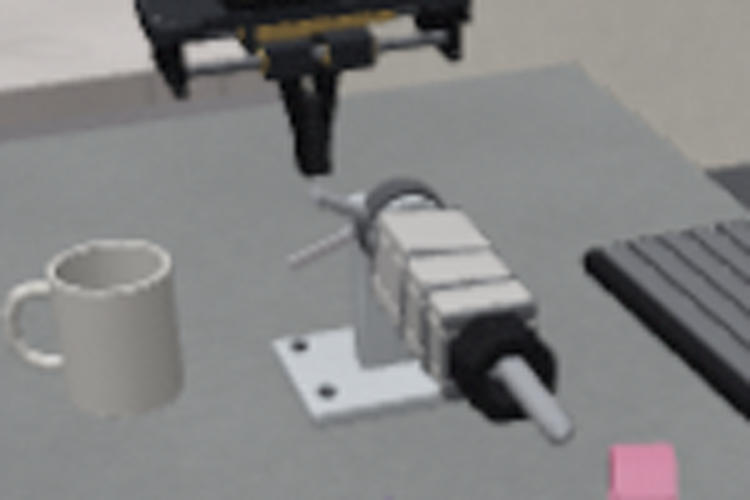

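The fingertip at crop (318,170) is just above the lug end (318,190), and the white mark is at (290,262). I press down.

Call:
play_rows([
  [[0,0,0.004,0,0,0,0],[0,0,0.004,0,0,0,0],[0,0,0.004,0,0,0,0],[0,0,0.004,0,0,0,0],[0,0,0.004,0,0,0,0],[0,0,0,0,0,0,0]],
])

```text
time_s: 43.45
tool_pos: [0.5429, 0.286, 0.1469]
tool_rot: [-179.9, 0.0, 89.6]
force: [-0.2, 0.3, 0.5]
grip_width: 0.0003
grasp_force: 0.1
```

Call:
play_rows([
  [[0,0,0.004,0,0,0,0],[0,0,0.004,0,0,0,0],[0,0,0.004,0,0,0,0],[0,0,0.004,0,0,0,0],[0,0,0.004,0,0,0,0],[0,0,0,0,0,0,0]],
])

```text
time_s: 44.05
tool_pos: [0.5438, 0.2855, 0.1269]
tool_rot: [180.0, 0.0, 89.5]
force: [-0.3, -0.6, 0.1]
grip_width: 0.0004
grasp_force: 0.0
```

Call:
play_rows([
  [[0,0,0.003,0,0,0,0],[0,0,0.003,0,0,0,0],[0,0,0.003,0,0,0,0],[0,0,0,0,0,0,0]],
])

```text
time_s: 44.45
tool_pos: [0.5438, 0.2855, 0.1183]
tool_rot: [180.0, 0.0, 89.5]
force: [1.1, -0.5, 0.6]
grip_width: 0.0004
grasp_force: 0.1
```

```bash
python3 - <<'E'
from h import *
A=read_camera("top");B=read_camera("side")
cv2.imwrite("pics/p6.png",np.hstack([cv2.resize(B["frame"][105:165,260:340],None,fx=5,fy=5,interpolation=2),cv2.resize(A["frame"][130:190,155:235],None,fx=5,fy=5,interpolation=2)])[:,:,::-1])
E
```

```text
(no output)
```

View pics/p6.png

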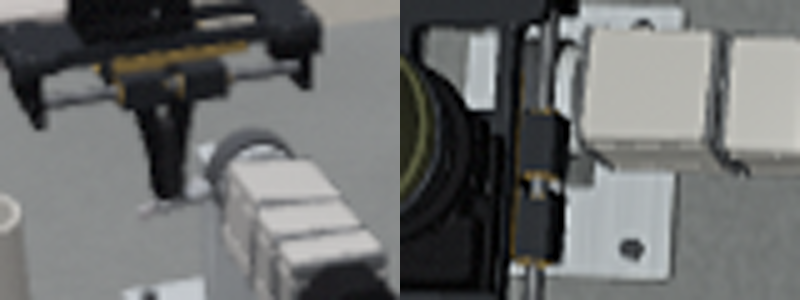

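The lug now lies about level under the fingertip (crop (190,182)), with the mark below it at (150,207). I keep pressing in small steps.

Call:
play_rows([
  [[0,0,0.003,0,0,0,0],[0,0,0.003,0,0,0,0],[0,0,0,0,0,0,0]],
])

```text
time_s: 44.85
tool_pos: [0.5438, 0.2857, 0.1124]
tool_rot: [180.0, -0.0, 89.5]
force: [0.2, 0.2, 0.2]
grip_width: 0.0004
grasp_force: 0.1
```

Call:
play_rows([
  [[0,0,0.0015,0,0,0,0],[0,0,0.0015,0,0,0,0],[0,0,0,0,0,0,0]],
])

```text
time_s: 45.15
tool_pos: [0.5437, 0.2858, 0.1096]
tool_rot: [180.0, -0.0, 89.5]
force: [0.1, 1.1, 1.1]
grip_width: 0.0004
grasp_force: 0.5
```

Call:
play_rows([
  [[0,0,0.001,0,0,0,0],[0,0,0.001,0,0,0,0],[0,0,0,0,0,0,0]],
])

```text
time_s: 45.45
tool_pos: [0.5435, 0.2858, 0.1075]
tool_rot: [-180.0, -0.0, 89.5]
force: [0.1, -0.4, 1.9]
grip_width: 0.0006
grasp_force: 0.7
```

Call:
play_rows([
  [[0,0,0.001,0,0,0,0],[0,0,0.0005,0,0,0,0],[0,0,0,0,0,0,0]],
])

```text
time_s: 45.75
tool_pos: [0.5436, 0.2859, 0.1064]
tool_rot: [180.0, -0.0, 89.5]
force: [0.1, -0.7, 3.5]
grip_width: 0.0006
grasp_force: 2.0
```

Call:
play_rows([
  [[0,0,0.001,0,0,0,0],[0,0,0.0005,0,0,0,0],[0,0,0,0,0,0,0]],
])

```text
time_s: 46.05
tool_pos: [0.5438, 0.2859, 0.106]
tool_rot: [180.0, -0.1, 89.5]
force: [-1.5, -0.9, 11.6]
grip_width: 0.0004
grasp_force: 5.5
```

Call:
play_rows([
  [[0,0,0.001,0,0,0,0],[0,0,0,0,0,0,0]],
])

```text
time_s: 46.25
tool_pos: [0.5439, 0.286, 0.1058]
tool_rot: [180.0, -0.1, 89.5]
force: [-3.6, -1.3, 14.8]
grip_width: 0.0004
grasp_force: 7.6
```

Force rises at the predicted height, so the collar is at its stop. I retreat and check.

Call:
play_rows([
  [[0,0,-0.005,0,0,0,0],[0,0,-0.03,0,0,0,0],[0,0,-0.04,0,0,0,0],[0,0,-0.04,0,0,0,0],[0,-0.04,0,0,0,0,0],[0,-0.04,0,0,0,0,0],[0.04,0,0,0,0,0,0],[0.04,0,0,0,0,0,0],[0.04,0,0,0,0,0,0],[0.04,0,0,0,0,0,0],[0,0,0,0,0,0,0],[0,0,0,0,0,0,0]],
])

```text
time_s: 47.45
tool_pos: [0.4635, 0.4469, 0.2169]
tool_rot: [-179.9, 0.2, 89.7]
force: [0.5, -1.0, 0.1]
grip_width: 0.0004
grasp_force: 0.0
```

```bash
python3 - <<'E'
from h import *
A=read_camera("top");B=read_camera("side")
cv2.imwrite("pics/p7.png",np.vstack([cv2.resize(B["frame"][120:180,270:370],None,fx=5,fy=5,interpolation=2),cv2.resize(A["frame"][130:180,160:310],(500,200),interpolation=2)])[:,:,::-1])
E
```

```text
(no output)
```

View pics/p7.png

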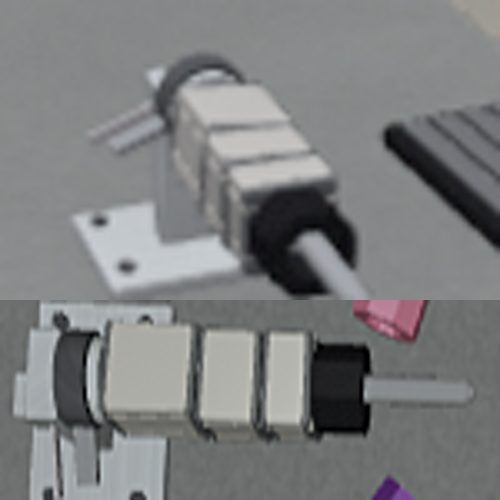

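The lug (crop (135,135)) lies parallel with the white mark, and its end matches the prediction for 0.96 rad. The stack is tight and the cap is up against d, so I hand in.

```bash
python3 -c "
from cell import *
print(sign_off())"
```

```text
the job is handed in; nothing more can be done
None
```

The job is handed in: modules a, c and d (b was absent) are on the bar in order and touching, the cap is up against the last one, and the collar was pressed to its stop at the white mark; the hand-in returned no verdict.

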